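# Find the high spot of a cam ring with a plunger indicator

### The job

Slide the dial indicator all the way in to its stop so that its sprung plunger bears on the cam ring under the turntable. Then turn the table (it has a crank knob), watching the dial, to find the highest spot of the ring, and leave the table standing with that spot under the plunger, indicator still fully in and nothing held. Do not knock the sprocket, tachometer or bottle standing around.

Things in the scene. Friction and masses are not known exactly. Their poses are not given: they have to be found in the camera images.
- fixture: fixed grey checking fixture on the bench; base plate 12 mm thick, 160 mm wide (x) at the turntable, 84 mm wide along the indicator slide, 353 mm long (y from -88 to +265 mm). Origin on the bench top under the turntable's axis; z up, +y along the slide from the turntable towards the indicator. It may stand turned by up to 0.3 rad
- spindle_axis (a point): point on the turntable's vertical axis, level with its upper face: bright round plate, 164 mm diameter, 45 to 53 mm above the bench, with a 44 mm dark hub up to 63 mm and a nut up to 69 mm above the bench
- ring_centre (a point): centre of the steel cam ring (25 to 43 mm above the bench), clamped under the plate, turning with it and hidden by it; radius 70 mm, with one highest spot and elsewhere a lower false one, smooth bumps of some mm, 70 to 95 degrees wide. Where they lie relative to the knob differs every time: only the indicator shows it. The point does not turn
- knob_grip (a point): point on the axis of the crank knob, 85 mm above the bench: black upright round handle, 23 mm diameter, from 58 to 105 mm above the bench, 50 mm from the turntable's axis. It spins freely on its pin, so the gripper can keep its orientation while carrying it round. Turning needs about 2 N at the knob; the table stays where it is left
- crank (a joint): angle of turntable, knob and ring in rad, growing anticlockwise seen from above, several turns free either way; at 0 the knob lies in the fixture's -y direction, away from the indicator. Starts between -0.8 and 0.8; says nothing of where the high spot is
- slide_grip (a point): grip point of the indicator carriage, 68 mm above the bench: in a black upright rectangular handle 18 mm wide (across the slide, fixture x) and 22 mm long (along the slide), its top 86 mm above the bench, 46 mm behind the centre of the dial
- dial (a point): centre of the indicator's dial on the carriage: 64 mm diameter, white face looking up, 46 mm above the bench. Its plunger reaches towards the turntable (fixture -y), 34 mm above the bench, in under the edge of the plate
- carriage (a joint): travel of the indicator carriage in m towards the turntable (fixture -y): 0 backed right off, 0.045 fully in at the stop. Starts between 0 and 0.018. Sliding needs about 5 to 8 N; it stays where it is left, also against the plunger spring (under 3 N)
- pointer (a joint): dial reading: angle of the black pointer in rad, clockwise from above, 0.45 rad per mm that the plunger is pushed in; at 0 (plunger free) it points along the fixture's +x. With the carriage fully in, the round part of the ring reads about 0.9; larger is higher. Marks each mm from 0 to 10 mm (4.5 rad), longer at 0, 5 and 10
- spare_sprocket: loose bystander near the front edge of the bench: steel chain sprocket, 74 mm diameter, 18 mm high, origin under its centre
- tacho: loose bystander: orange hand tachometer with black front, 133 x 62 x 28 mm, lying flat, origin under its centre
- cleaner_bottle: loose bystander: white bottle with a blue cap, 58 mm diameter, 130 mm high, standing, origin under its centre

How it is judged:
On the way:
1. the indicator carriage is fully in at its stop (within 2 mm), its plunger pressed by the ring (value of joint carriage above 0.043 m and value of joint pointer above 0.3 rad), for 0.2 s.
At the end, for the whole second after the job is handed in: the carriage is within 2 mm of its inner stop, the table stands still and the dial reads more than 4.25 rad (within about 0.5 mm of the ring's highest spot, some 10 degrees either way) (value of joint carriage above 0.043 m and value of joint pointer above 4.25 rad and velocity of joint crank between -0.03 and 0.03 rad/s); the robot touches nothing.
It fails at once if the sprocket is moved by more than 20 mm (distance of spare_sprocket from where it was at the start of the episode above 0.02 m).
It fails at once if the tachometer is moved by more than 20 mm (distance of tacho from where it was at the start of the episode above 0.02 m).
It fails at once if the bottle is moved by more than 20 mm or tipped by more than 0.5 rad (distance of cleaner_bottle from where it was at the start of the episode above 0.02 m or angle between cleaner_bottle's own z axis and vertical above 0.5 rad).
It also fails if it takes over 67 s, if anything falls off the work surface, if the arm or the gripper's body presses on something with over 40 N, if the wrist force passes 120 N, or if a joint passes its speed limit or range.

### The arm

A 6-joint arm with a two-finger parallel gripper is mounted at the origin on a cart in front of the work surface, level with it; the furniture and walls round the work are solid. World frame = base frame: x ahead of the robot, y to its left, z up, the work surface at z = 0. Lengths are in m, angles in rad, forces in N, time in s.
With the tool pointing down it reaches from about 0.3 to 0.875 m from the base axis. Payload 6.4 kg.
Tool frame: the origin (TCP) lies midway between the tips of the shut fingers; the grasp point (between the pads) lies 19 mm behind it; z points along the fingers, y is the line along which they close (so a half turn about z gives the same grasp; the last joint's range is limited). The gripper opens to 85 mm and grips with 20 to 120 N. Pads are 22 mm wide; open, the fingers measure 114 mm over their backs; the gripper's body (76 mm by 85 mm) begins 54 mm behind the grasp point. The pads swing forward as they close: fully open they stand 13 mm farther back than shut.
Start: joints at [1.119, 0.181, 1.607, -0, 1.354, -0.206], TCP at [0.14, 0.558, 0.231] pointing down, gripper open.
Joint ranges: [-2.99, 2.99], [-0.89, 2.07], [0.3, 2.58], [-1.14, 4.28], [0, 2.63], [-3.12, 3.12]. Speed limits (rad/s): [2.57, 2.57, 3.01, 3.14, 3.14, 3.14].

### API

Orientations are given as a unit quaternion [w, x, y, z].
In Python, from bench import ctrl gives the robot as it stands.
- The arm moves only by the tool drive_tool, never from a script. Its argument "plan" is a list that holds one entry, the list of rows, each a list of 4 numbers: the shift along the tool's x, y, z scaled (see below), then the turn about the tool's z scaled (see below). In form: [[[x, y, z, roll], ...]]. A call has 1 to 12 rows; each row is the pose to reach, as a shift and turn from the pose commanded when the call began, along the tool's axes at that moment, turning the shorter way round; what a row does not reach only later rows make up. The controller multiplies each number of a shift by 400 mm and each number of a turn by 180 degrees. A row lasts 1/12 s, in which the tool goes at most 41.7 mm and 7.16 degrees, less where a joint would pass 70% of its speed; a pose out of reach is approached as far as the arm can. A call with a number of a shift or a turn outside -1 to 1 is refused whole. A call with a gripper value outside its range is refused whole. "jaw" is the closure, from 0 (fully open) to 1 (shut), set as the call begins (left out, the last holds). The fingers move at their own pace and stop on an object; the grip force is fixed at half the most. Time passes only in rows, so rows that repeat a pose let the fingers close. It gives the time, the measured TCP pose, the force, the opening and the grip force at its end, in the units of the state.
- ctrl.get_obs(): the state, without advancing time (a new reading comes with each control period).
- ctrl.camera(name): name is "scene" or "top"; returns (picture, depth): 384x512x3 uint8, red, green, blue; 384x512 float32, m along the optical axis (not along the pixel's ray), 0 where there is no reading.
- ctrl.camera_info(name): a dict with "camera_matrix" (3x3 intrinsics, pixels), "R" (3x3) and "t" (3): a world point X has camera coordinates R X + t. Camera axes: x right, y down, z forward; pixel columns grow to the right and rows downward; lengths in m; the calibration is good to about 2 mm. A picture is of the moment at which its call begins. camera_info takes no time and is no camera call.
- ctrl.hand_in(): hands the job in; it is judged then, once.
The state is a dict: "time_s": time; "q": joint angles; "dq": joint speeds; "joint_efforts": joint torques, N m; "eef_pos": TCP position; "eef_rot": TCP orientation; "wrist_force": force on the tool from outside, world axes, zero at the start; "torque": the same for the moment, N m; "opening": opening from 0.0 (shut) to 1.0 (fully open); "grasp_force": force on a finger pad.
Only numpy, scipy, OpenCV 4.12 (cv2) and the standard library are available. Lean on these libraries where they do the work, as an engineer would, in place of code of your own. Each camera call takes 0.05 s, during which the arm holds its last target. There are 200 camera calls.

## Working session

There is one attempt and no reset: what is moved stays moved. The work goes in short steps, Python scripts to look and compute and a tool call to move; the robot and the scene stay as the last step left them, time stands still between calls to the robot, and variables do not carry over. Pictures are saved under pics/ and viewed, at most 10 in all, crops included, and the job is handed in when it is done.

Besides the shell and the picture viewer there is one more tool, called after "Emit:" as name(argument=value, ...) on one line, values as JSON. drive_tool: Moves the arm, as the interface text tells. Its arguments: {"type":"object","properties":{"plan":{"type":"array"},"jaw":{"type":"number"}},"required":["plan"]}

```bash
mkdir -p pics; cat > h.py <<'E'
from bench import ctrl
import numpy as np, cv2
def snap(n,f,save=True):
    p,d=ctrl.camera(n)
    np.savez(f'pics/{f}.npz',p=p,d=d)
    cv2.imwrite(f'pics/{f}.png',cv2.cvtColor(p,cv2.COLOR_RGB2BGR)); return p,d
def ray(n,u,v,z):
    i=ctrl.camera_info(n);K,R,t=[np.array(i[k]) for k in('camera_matrix','R','t')]
    d=R.T@np.linalg.inv(K)@[u,v,1]; c=-R.T@t
    return c+d*(z-c[2])/d[2]
def proj(n,X):
    i=ctrl.camera_info(n);K,R,t=[np.array(i[k]) for k in('camera_matrix','R','t')]
    x=K@(R@np.array(X)+t); return x[:2]/x[2]
E
python3 - <<'E'
from h import *
a,_=snap('scene','s0');b,_=snap('top','t0')
for n in('scene','top'): 
  i=ctrl.camera_info(n);print(n,-np.array(i['R']).T@i['t'],np.array(i['R']).round(2).tolist())
o=ctrl.get_obs();print(o)
E
```

```text
scene [-0.144215   -0.58599098  0.90155542] [[0.63, -0.78, -0.01], [-0.51, -0.41, -0.75], [0.58, 0.48, -0.66]]
top [ 0.43648313 -0.00232832  1.08859652] [[0.01, -1.0, -0.02], [-0.99, -0.01, -0.12], [0.12, 0.02, -0.99]]
{'time_s': 0.1, 'q': array([ 1.11870159e+00,  1.81502106e-01,  1.60788148e+00, -2.63432376e-05,
        1.35375921e+00, -2.06342066e-01]), 'dq': array([ 0.00071813, -0.00246639, -0.00305039,  0.00119199, -0.00103313,
       -0.00204065]), 'joint_efforts': array([ 9.69428111e-04, -4.45883381e+01, -3.52237022e+01, -2.47641692e-04,
        4.18776952e-03,  7.07138292e-05]), 'eef_pos': array([0.13969244, 0.55728388, 0.23046716]), 'eef_rot': array([-2.38413839e-04,  1.22564497e-01,  9.92460248e-01, -7.37605086e-04]), 'wrist_force': array([ 0.53162952, -0.29053486, -0.30791047]), 'torque': array([-0.01091757, -0.04713574,  0.03604126]), 'grasp_force': 0.0, 'opening': 0.9964681787105164}
```

View pics/t0.png

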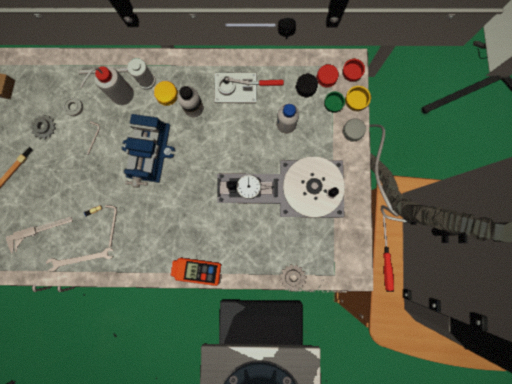

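View pics/s0.png

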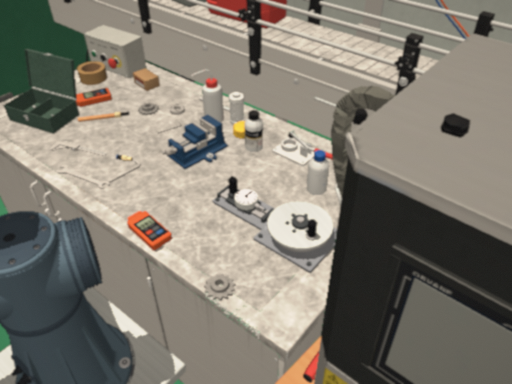

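Top view: turntable centre is about (314,186), knob (333,192), dial (248,187), slide handle (232,185), sprocket (293,276), tacho (197,271), and bottle (288,116). I'll enlarge the fixture for precise pixels.

```bash
python3 - <<'E'
from h import *
z=np.load('pics/t0.npz');p=z['p'][140:236,210:354]
cv2.imwrite('pics/c0.png',cv2.cvtColor(cv2.resize(p,None,fx=5.5,fy=5.5,interpolation=cv2.INTER_CUBIC),cv2.COLOR_RGB2BGR))
print(proj('top',[0,0,0]),proj('top',[.14,.558,.23]),proj('scene',[.14,.558,.23]))
for n,u,v,h in [('axis',314,186,.069),('plate',312.5,186,.053),('knob',333,192,.105),('dial',248.5,186.5,.046),('handle',232,185,.086),('spr',293,276,.018),('tacho',197,271,.028),('bottle',289,110,.13)]: print(n,ray('top',u,v,h).round(4))
E
```

```text
[258.73953392 405.90721117] [ -4.67460587 376.34193044] [-36.91133478 143.03474141]
axis [ 0.5753 -0.1396  0.069 ]
plate [ 0.5775 -0.1378  0.053 ]
knob [ 0.5556 -0.1826  0.105 ]
dial [0.5754 0.0335 0.046 ]
handle [0.5736 0.075  0.086 ]
spr [ 0.3378 -0.0885  0.018 ]
tacho [0.3482 0.1689 0.028 ]
bottle [ 0.761  -0.0695  0.13  ]
```

View pics/c0.png

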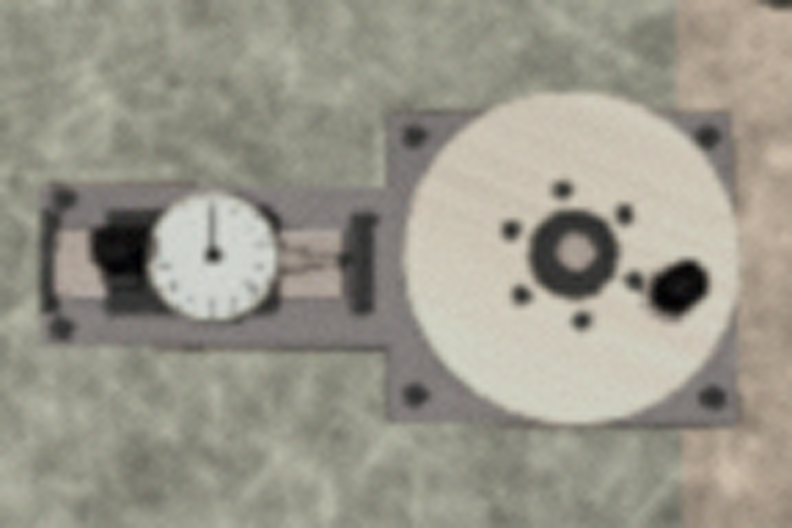

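Emit:
drive_tool(plan=[[[-1,-0.664,0,-0.0782],[-1,-0.664,0,-0.0782],[-1,-0.664,0,-0.0782],[-1,-0.664,0,-0.0782],[-1,-0.664,0,-0.0782],[-1,-0.664,0,-0.0782],[-1,-0.664,0,-0.0782],[-1,-0.664,0,-0.0782],[-1,-0.664,0,-0.0782],[-1,-0.664,0,-0.0782],[-1,-0.664,0,-0.0782],[-1,-0.664,0,-0.0782]]], jaw=0)

```text
time_s: 1.1
eef_pos: [0.4651, 0.1998, 0.2311]
eef_rot: [0.0, 0.001, 1.0, -0.0]
wrist_force: [0.1, -0.3, 0.4]
opening: 0.998
grasp_force: 0.0
```

Emit:
drive_tool(plan=[[[-0.275,-0.301,0.25,0],[-0.275,-0.301,0.25,0],[-0.275,-0.301,0.25,0],[-0.275,-0.301,0.25,0],[-0.275,-0.301,0.25,0],[-0.275,-0.301,0.25,0],[-0.275,-0.301,0.25,0],[-0.275,-0.301,0.32,0],[-0.275,-0.301,0.38,0],[-0.275,-0.301,0.43,0],[-0.275,-0.301,0.43,0],[-0.275,-0.301,0.43,0]]])

```text
time_s: 2.1
eef_pos: [0.5721, 0.0836, 0.0594]
eef_rot: [-0.001, -0.001, 1.0, 0.0]
wrist_force: [0.5, 0.2, 0.6]
opening: 0.999
grasp_force: 0.0
```

```bash
python3 - <<'E'
from h import *
p,_=snap('top','t1'); q,_=snap('scene','s1')
a=cv2.resize(p[140:236,200:330],None,fx=3,fy=3,interpolation=cv2.INTER_CUBIC)
b=cv2.resize(q[150:270,180:345],None,fx=2.36,fy=2.36,interpolation=cv2.INTER_CUBIC)
w=min(a.shape[1],b.shape[1])
cv2.imwrite('pics/c1.png',cv2.cvtColor(np.vstack([a[:,:w],b[:,:w]]),cv2.COLOR_RGB2BGR))
E
```

```text
(no output)
```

View pics/c1.png

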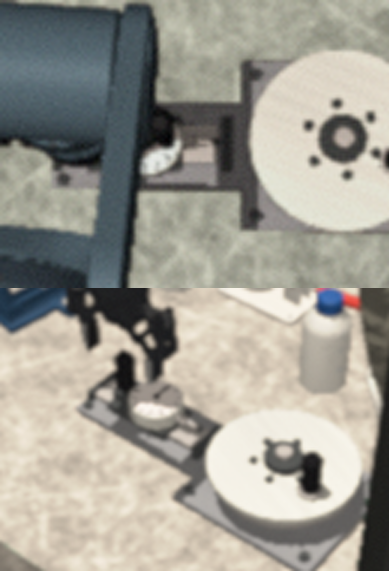

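Scene crop: handle top is at about (125,352), midway between the finger tips (95,345) and (155,372). I'll close on it.

Emit:
drive_tool(plan=[[[0,0,0,0],[0,0,0,0],[0,0,0,0],[0,0,0,0],[0,0,0,0],[0,0,0,0],[0,0,0,0],[0,0,0,0],[0,0,0,0]]], jaw=1)

```text
time_s: 2.95
eef_pos: [0.5734, 0.0823, 0.0598]
eef_rot: [0.0, 0.0, 1.0, -0.0]
wrist_force: [-2.4, 0.4, 5.7]
opening: 0.24
grasp_force: 59.8
```

Emit:
drive_tool(plan=[[[0,-0.02,0,0],[0,-0.04,0,0],[0,-0.055,0,0],[0,-0.065,0,0],[0,-0.065,0,0],[0,-0.065,0,0]]])

```text
time_s: 3.45
eef_pos: [0.5736, 0.0563, 0.0598]
eef_rot: [0.0, 0.0, 1.0, 0.0]
wrist_force: [-1.0, -0.1, 5.3]
opening: 0.243
grasp_force: 60.0
```

Emit:
drive_tool(plan=[[[0,-0.005,0,0],[0,-0.01,0,0],[0,-0.01,0,0]]])

```text
time_s: 3.7
eef_pos: [0.5736, 0.053, 0.0598]
eef_rot: [0.0, 0.0, 1.0, 0.001]
wrist_force: [-1.5, 4.0, 5.4]
opening: 0.25
grasp_force: 60.0
```

Emit:
drive_tool(plan=[[[0,-0.005,0,0],[0,-0.01,0,0],[0,-0.01,0,0]]])

```text
time_s: 3.95
eef_pos: [0.5736, 0.049, 0.0598]
eef_rot: [0.0, 0.0, 1.0, 0.001]
wrist_force: [-0.5, 4.0, 6.5]
opening: 0.241
grasp_force: 60.0
```

Tracking well at about 4 N; continuing in small steps.

Emit:
drive_tool(plan=[[[0,-0.005,0,0],[0,-0.01,0,0],[0,-0.01,0,0]]])

```text
time_s: 4.2
eef_pos: [0.5736, 0.0452, 0.0598]
eef_rot: [0.0, 0.0, 1.0, 0.001]
wrist_force: [-0.9, 4.3, 5.7]
opening: 0.245
grasp_force: 60.0
```

Emit:
drive_tool(plan=[[[0,-0.005,0,0],[0,-0.01,0,0],[0,-0.01,0,0]]])

```text
time_s: 4.45
eef_pos: [0.5736, 0.0427, 0.0598]
eef_rot: [0.001, 0.0, 1.0, 0.002]
wrist_force: [-0.2, 10.8, 5.4]
opening: 0.243
grasp_force: 60.1
```

Emit:
drive_tool(plan=[[[0,-0.005,0,0],[0,-0.0075,0,0],[0,-0.0075,0,0]]])

```text
time_s: 4.7
eef_pos: [0.5736, 0.0426, 0.0598]
eef_rot: [0.001, -0.0, 1.0, 0.004]
wrist_force: [1.5, 22.5, 4.6]
opening: 0.241
grasp_force: 60.3
```

Emit:
drive_tool(plan=[[[0,0.0075,0,0],[0,0.0075,0,0],[0,0.0075,0,0],[0,0.0075,0,0],[0,0.0075,0,0],[0,0.0075,0,0],[0,0.0075,-0.1,0],[0,0.0075,-0.2,0],[0,0.0075,-0.25,0],[0,0.0075,-0.25,0]]], jaw=0)

```text
time_s: 5.53
eef_pos: [0.577, 0.0396, 0.1655]
eef_rot: [0.005, 0.0, 1.0, -0.001]
wrist_force: [1.2, -0.3, 0.6]
opening: 0.998
grasp_force: 0.0
```

Emit:
drive_tool(plan=[[[0.042,-0.566,0,0],[0.042,-0.566,0,0],[0.042,-0.566,0,0],[0.042,-0.566,0,0],[0.042,-0.566,0,0],[0.042,-0.566,0,0],[0.042,-0.566,0,0],[0.042,-0.566,0,0],[0.042,-0.566,0,0]]])

```text
time_s: 6.28
eef_pos: [0.5559, -0.1853, 0.1586]
eef_rot: [-0.001, 0.0, 1.0, 0.001]
wrist_force: [-0.9, 0.6, -0.0]
opening: 0.997
grasp_force: 0.0
```

```bash
python3 - <<'E'
from h import *
p,_=snap('top','t2'); q,_=snap('scene','s2')
a=cv2.resize(p[140:236,200:350],None,fx=4,fy=4,interpolation=cv2.INTER_CUBIC)[:, :560]
b=cv2.resize(q[150:270,200:360],None,fx=3.5,fy=3.5,interpolation=cv2.INTER_CUBIC)
b=b[:216+0*1] if 0 else cv2.resize(q[170:260,205:345],None,fx=4,fy=4,interpolation=cv2.INTER_CUBIC)[:216+140]
b=b[:,:560]
im=np.vstack([a,b])[:744]
im=cv2.resize(im,None,fx=600/im.shape[0],fy=600/im.shape[0])
cv2.imwrite('pics/c2.png',cv2.cvtColor(im,cv2.COLOR_RGB2BGR))
print(ctrl.get_obs()['eef_pos'])
E
```

```text
[ 0.55634701 -0.18456803  0.15890095]
```

View pics/c2.png

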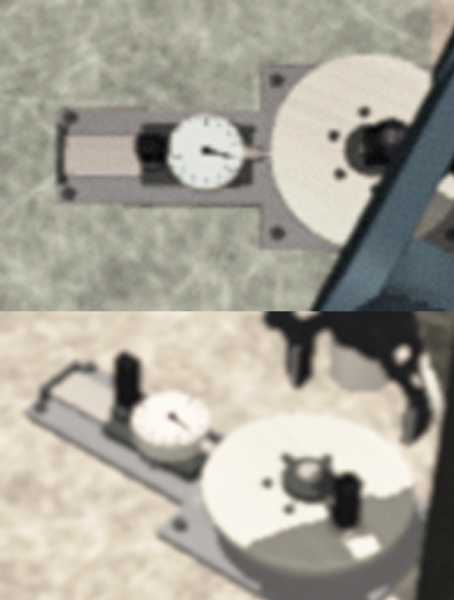

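Dial now reads about 1.7 rad (pointer right and slightly down; centre around pixel (263.5,187)), so the carriage is in. The top camera sees the dial past the arm.

```bash
cat >> h.py <<'E'
def dial(p,c=None):
    if c is None:
        g=p[172:202,248:280].astype(float).min(2); m=(cv2.GaussianBlur(g,(0,0),1)>150).astype(np.uint8)
        n,l,s,ce=cv2.connectedComponentsWithStats(m); k=1+np.argmax(s[1:,4]); b=s[k]
        c=(248+b[0]+(b[2]-1)/2,172+b[1]+(b[3]-1)/2)
    g=p.astype(np.float32).mean(2)
    th=np.arange(0,2*np.pi,.01); r=np.arange(2.5,7.5,.25)
    mx=(c[0]+np.outer(np.sin(th),r)).astype(np.float32); my=(c[1]-np.outer(np.cos(th),r)).astype(np.float32)
    v=255-cv2.remap(g,mx,my,cv2.INTER_CUBIC).mean(1)
    w=np.clip(v-np.median(v)-.4*(v.max()-np.median(v)),0,None)
    pk=th[np.argmax(v)]; dd=(th-pk+np.pi)%(2*np.pi)-np.pi; w[np.abs(dd)>.6]=0
    return (pk+(w*dd).sum()/w.sum())%(2*np.pi),c,v.max()-np.median(v)
def look(): 
    p,_=ctrl.camera('top'); a,c,q=dial(p); o=ctrl.get_obs()
    print('reading %.2f'%a,c,'contrast %.0f'%q,'t',o['time_s'],'tcp',o['eef_pos'].round(4),'F',o['wrist_force'].round(1))
E
python3 - <<'E'
from h import *
print(dial(np.load('pics/t2.npz')['p']))
print('knob top expected 311.9 222.7:',proj('scene',[.557,-.186,.105]), proj('scene',[.5755,-.1396,.069]))
E
```

```text
(np.float64(1.824099378261888), (np.float64(263.5), np.float64(186.0)), np.float32(89.462555))
knob top expected 311.9 222.7: [312.2278118 220.5812152] [299.67778574 218.45520593]
```

Emit:
drive_tool(plan=[[[0,0,0.1,0],[0,0,0.17,0],[0,0,0.22,0],[0,0,0.22,0],[0,0,0.22,0]]])

```text
time_s: 6.8
eef_pos: [0.5558, -0.1844, 0.0704]
eef_rot: [-0.001, -0.001, 1.0, 0.001]
wrist_force: [0.2, -0.5, 0.3]
opening: 1.001
grasp_force: 0.0
```

Emit:
drive_tool(plan=[[[0,0,0,0],[0,0,0,0],[0,0,0,0],[0,0,0,0],[0,0,0,0],[0,0,0,0],[0,0,0,0],[0,0,0,0],[0,0,0,0]]], jaw=1)

```text
time_s: 7.55
eef_pos: [0.5574, -0.185, 0.0726]
eef_rot: [0.001, 0.0, 1.0, 0.001]
wrist_force: [0.4, 6.7, 5.6]
opening: 0.236
grasp_force: 58.8
```

```bash
python3 -c "
from h import *
look();print(dial(np.load('pics/t0.npz')['p'],(248.5,186.2))[0])"
```

```text
reading 1.87 (np.float64(263.5), np.float64(186.0)) contrast 87 t 7.6 tcp [ 0.5574 -0.185   0.0726] F [1.  5.9 6. ]
6.1947467969337895
```

```bash
cat >> h.py <<'E'
def arc(c0,c1,n,r=.05):
    f=lambda c:np.array([-np.sin(c),-np.cos(c)])*r/.4
    return [(f(np.deg2rad(c))-f(np.deg2rad(c0))).round(4).tolist() for c in np.linspace(c0,c1,n+1)[1:]]
E
python3 -c "
from h import *
for s in range(-22,330,40): print(s,arc(s,s+40,5))"
```

```text
-22 [[-0.0166, -0.0054], [-0.0338, -0.0084], [-0.0512, -0.009], [-0.0685, -0.0072], [-0.0855, -0.003]]
18 [[-0.0162, 0.0065], [-0.0313, 0.0153], [-0.045, 0.026], [-0.0571, 0.0385], [-0.0674, 0.0526]]
58 [[-0.0082, 0.0154], [-0.0142, 0.0318], [-0.0178, 0.0488], [-0.019, 0.0662], [-0.0178, 0.0836]]
98 [[0.0036, 0.0171], [0.0096, 0.0334], [0.0178, 0.0488], [0.028, 0.063], [0.0401, 0.0755]]
138 [[0.0137, 0.0107], [0.0288, 0.0195], [0.045, 0.026], [0.0619, 0.0302], [0.0793, 0.032]]
178 [[0.0174, -0.0006], [0.0346, -0.0036], [0.0512, -0.009], [0.0669, -0.0167], [0.0813, -0.0264]]
218 [[0.013, -0.0117], [0.0242, -0.025], [0.0334, -0.0398], [0.0405, -0.0557], [0.0453, -0.0725]]
258 [[0.0024, -0.0173], [0.0024, -0.0347], [0.0, -0.052], [-0.0048, -0.0687], [-0.0119, -0.0847]]
298 [[-0.0092, -0.0148], [-0.0205, -0.0281], [-0.0334, -0.0398], [-0.0479, -0.0496], [-0.0635, -0.0572]]
```

Emit:
drive_tool(plan=[[[-0.0166,-0.0054,0,0],[-0.0338,-0.0084,0,0],[-0.0512,-0.009,0,0],[-0.0685,-0.0072,0,0],[-0.0855,-0.003,0,0],[-0.0855,-0.003,0,0],[-0.0855,-0.003,0,0]]])

```text
time_s: 8.18
eef_pos: [0.5919, -0.1857, 0.0726]
eef_rot: [0.001, -0.0, 1.0, 0.001]
wrist_force: [0.9, 7.0, 5.9]
opening: 0.236
grasp_force: 59.2
```

```bash
python3 -c "
from h import *
look()"
```

```text
reading 2.30 (np.float64(264.0), np.float64(186.0)) contrast 77 t 8.2333 tcp [ 0.5918 -0.1857  0.0726] F [0.9 7.3 5.3]
```

Emit:
drive_tool(plan=[[[-0.0162,0.0065,0,0],[-0.0313,0.0153,0,0],[-0.045,0.026,0,0],[-0.0571,0.0385,0,0],[-0.0674,0.0526,0,0],[-0.0674,0.0526,0,0],[-0.0674,0.0526,0,0]]])

```text
time_s: 8.82
eef_pos: [0.6179, -0.165, 0.0726]
eef_rot: [0.0, -0.0, 1.0, 0.001]
wrist_force: [-3.5, 4.3, 7.4]
opening: 0.238
grasp_force: 59.4
```

```bash
python3 -c "
from h import *
look()"
```

```text
reading 0.66 (np.float64(264.0), np.float64(186.0)) contrast 73 t 8.8667 tcp [ 0.6179 -0.1651  0.0726] F [-2.3  5.   6.6]
```

Emit:
drive_tool(plan=[[[-0.0082,0.0154,0,0],[-0.0142,0.0318,0,0],[-0.0178,0.0488,0,0],[-0.019,0.0662,0,0],[-0.0178,0.0836,0,0],[-0.0178,0.0836,0,0],[-0.0178,0.0836,0,0]]])

```text
time_s: 9.45
eef_pos: [0.6252, -0.132, 0.0726]
eef_rot: [0.001, -0.0, 1.0, 0.0]
wrist_force: [-2.8, 1.9, 8.6]
opening: 0.238
grasp_force: 59.4
```

```bash
python3 -c "
from h import *
look()"
```

```text
reading 2.14 (np.float64(263.5), np.float64(186.0)) contrast 83 t 9.5 tcp [ 0.6252 -0.132   0.0726] F [-1.6  1.9  8.3]
```

Emit:
drive_tool(plan=[[[0.0036,0.0171,0,0],[0.0096,0.0334,0,0],[0.0096,0.0334,0,0],[0.0096,0.0334,0,0]]])

```text
time_s: 9.83
eef_pos: [0.6215, -0.1184, 0.0726]
eef_rot: [0.001, -0.0, 1.0, 0.0]
wrist_force: [-2.3, 0.7, 8.4]
opening: 0.24
grasp_force: 59.7
```

```bash
python3 -c "
from h import *
look();print(arc(118,138,3))"
```

```text
reading 3.44 (np.float64(262.0), np.float64(186.0)) contrast 76 t 9.8833 tcp [ 0.6215 -0.1185  0.0726] F [-0.5  1.6  8.1]
[[0.0076, 0.0124], [0.0165, 0.0239], [0.0267, 0.0342]]
```

Emit:
drive_tool(plan=[[[0.0076,0.0124,0,0],[0.0165,0.0239,0,0],[0.0267,0.0342,0,0],[0.0267,0.0342,0,0],[0.0267,0.0342,0,0]]])

```text
time_s: 10.3
eef_pos: [0.6116, -0.1038, 0.0726]
eef_rot: [0.002, -0.0, 1.0, 0.001]
wrist_force: [2.3, 4.8, 6.8]
opening: 0.237
grasp_force: 59.7
```

```bash
python3 - <<'E'
from h import *
look(); p,_=snap('top','t3'); print(dial(p,(263.5,186.2))[0])
cv2.imwrite('pics/c3.png',cv2.cvtColor(cv2.resize(p[165:210,235:295],None,fx=8,fy=8,interpolation=cv2.INTER_CUBIC),cv2.COLOR_RGB2BGR))
E
```

```text
reading 1.75 (np.float64(259.5), np.float64(185.5)) contrast 149 t 10.35 tcp [ 0.6116 -0.1038  0.0726] F [3.3 4.8 7.6]
1.2454582403935077
```

View pics/c3.png

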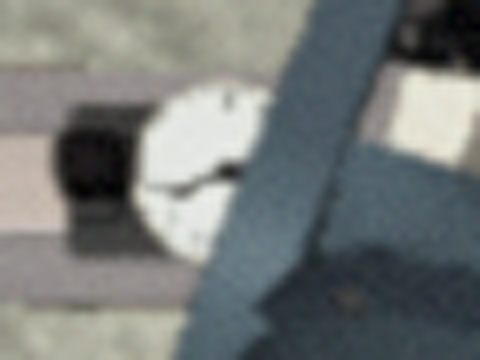

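Pointer in the crop runs from hub (232,170) left and slightly down to about (150,187). That reads about 4.4 rad, near the top, with the arm now covering the right side of the dial. I'll step 7° further and read with a fixed pivot and a limited angle range.

```bash
cat >> h.py <<'E'
def hi(p,c=(263.8,186.3)):
    g=p.astype(np.float32).mean(2); th=np.arange(3.2,5.6,.01); r=np.arange(3,8.5,.25)
    mx=(c[0]+np.outer(np.sin(th),r)).astype(np.float32); my=(c[1]-np.outer(np.cos(th),r)).astype(np.float32)
    v=255-cv2.remap(g,mx,my,cv2.INTER_CUBIC).mean(1); w=np.clip(v-np.median(v)-.4*(v.max()-np.median(v)),0,None)
    w[abs(th-th[v.argmax()])>.5]=0
    return (w*th).sum()/w.sum()
E
python3 -c "
from h import *
p=np.load('pics/t3.npz')['p']
print(hi(p),hi(p,(264.1,186.5)),hi(p,(263.5,186)));print(arc(138,145,2),arc(138,152,3),arc(145,152,2))"
```

```text
3.2835624643044223 3.3064409769731196 3.2617567941803705
[[0.0058, 0.0049], [0.0119, 0.0095]] [[0.0078, 0.0065], [0.0162, 0.0123], [0.025, 0.0175]] [[0.0064, 0.0042], [0.013, 0.008]]
```

Emit:
drive_tool(plan=[[[0.0049,0.0034,0,0],[0.0095,0.0064,0,0],[0.0095,0.0064,0,0],[0.0095,0.0064,0,0]]])

```text
time_s: 10.73
eef_pos: [0.6087, -0.1011, 0.0726]
eef_rot: [0.003, -0.0, 1.0, 0.001]
wrist_force: [6.7, 5.4, 4.8]
opening: 0.235
grasp_force: 59.5
```

```bash
python3 - <<'E'
from h import *
p,_=snap('top','t4'); print(hi(p)); q,_=snap('scene','s4')
a=cv2.resize(p[165:210,235:295],None,fx=8,fy=8,interpolation=cv2.INTER_CUBIC)
x,y=proj('scene',[.575,-.005,.046]).astype(int)
b=cv2.resize(q[y-15:y+15,x-20:x+20],None,fx=12,fy=8,interpolation=cv2.INTER_CUBIC)
cv2.imwrite('pics/c4.png',cv2.cvtColor(np.vstack([a[:340],b]),cv2.COLOR_RGB2BGR))
E
```

```text
3.3155588262102036
```

View pics/c4.png

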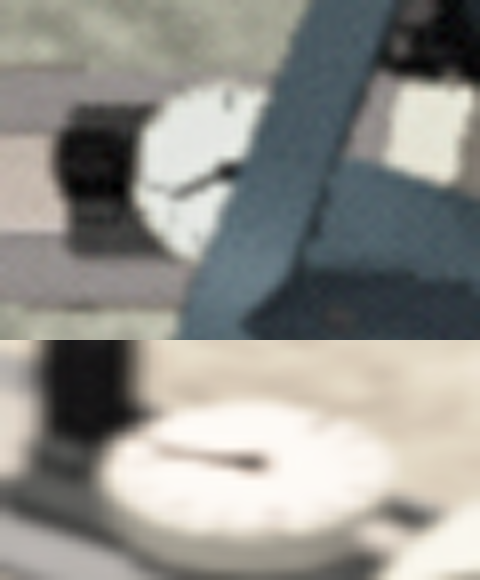

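Top crop: pointer runs from hub (230,171) to tip (178,195), about 4.28 rad, just short of the 10 mm tick at (150,187). In the scene view the whole dial is clear, with hub (250,462) and tip (155,447). I'll use a plane-rectified reader on the scene camera.

```bash
cat >> h.py <<'E'
def read(n,p,C,lo=0,hi_=6.28,r0=.007,r1=.020,z=.048):
    i=ctrl.camera_info(n);K,R,t=[np.array(i[k]) for k in('camera_matrix','R','t')]
    th=np.arange(lo,hi_,.01); r=np.arange(r0,r1,.0005)
    X=np.stack([C[0]+np.outer(np.cos(th),r),C[1]-np.outer(np.sin(th),r),np.full((len(th),len(r)),z)],-1)
    x=(X@R.T+t)@K.T; m=(x[...,:2]/x[...,2:]).astype(np.float32)
    v=255-cv2.remap(p.astype(np.float32).mean(2),m[...,0],m[...,1],cv2.INTER_CUBIC).mean(1)
    w=np.clip(v-np.median(v)-.4*(v.max()-np.median(v)),0,None); w[abs(th-th[v.argmax()])>.4]=0
    return round((w*th).sum()/w.sum(),3)
CS=None
E
python3 - <<'E'
from h import *
x,y=proj('scene',[.575,-.005,.046]).astype(int)
u,v=x-20+250/12-.5,y-15+122/8-.5
CS=ray('scene',u,v,.048); CT=ray('top',235+231/8-.5,165+170.5/8-.5,.048); print(CS,CT)
T=np.load('pics/t3.npz')['p'];T4=np.load('pics/t4.npz')['p'];S4=np.load('pics/s4.npz')['p'];S2=np.load('pics/s2.npz')['p'];T2=np.load('pics/t2.npz')['p']
print('t3',read('top',T,CT,3.9,5.2),'t4',read('top',T4,CT,3.9,5.2),'s4',read('scene',S4,CS),read('scene',S4,CS,3.9,5.2))
print('t2',read('top',T2,CT),'s2',read('scene',S2,CS))
E
```

```text
[ 0.57522547 -0.00548812  0.048     ] [ 0.57739458 -0.00660507  0.048     ]
t3 4.305 t4 4.274 s4 4.295 4.295
t2 1.848 s2 1.776
```

```bash
python3 - <<'E'
from h import *
from scipy.optimize import least_squares
P=np.array([[.5574,-.185],[.5918,-.1857],[.6179,-.1651],[.6252,-.132],[.6215,-.1185],[.6116,-.1038],[.6087,-.1011]])
s=least_squares(lambda c:np.hypot(*(P-c).T)-.05,[.575,-.14]);print(s.x,s.fun.round(4))
d=P-s.x;print(np.rad2deg(np.arctan2(d[:,0],-d[:,1])))
f=lambda c:s.x+.05*np.array([np.sin(np.deg2rad(c)),-np.cos(np.deg2rad(c))])
print(arc(142,152,2), f(152))
E
```

```text
[ 0.5755891  -0.13844794] [-0.     -0.      0.      0.      0.0001 -0.     -0.0001]
[-21.34187608  18.93570722  57.79276437  97.40523361 113.48458099
 133.89493825 138.44133246]
[[0.0089, 0.0063], [0.0183, 0.0119]] [ 0.59906267 -0.09430056]
```

Emit:
drive_tool(plan=[[[0.008,0.0065,0,0],[0.0165,0.0125,0,0],[0.0244,0.0175,0,0],[0.0244,0.0175,0,0],[0.0244,0.0175,0,0]]])

```text
time_s: 11.25
eef_pos: [0.5979, -0.0938, 0.0726]
eef_rot: [0.002, -0.0, 1.0, 0.001]
wrist_force: [3.0, 6.5, 6.8]
opening: 0.236
grasp_force: 60.0
```

```bash
cat >> h.py <<'E'
def L(f):
    p,_=snap('scene','s'+f); t,_=snap('top','t'+f); o=ctrl.get_obs(); d=o['eef_pos'][:2]-[.5756,-.1384]
    print('scene',read('scene',p,[.5752,-.0055]),'top',read('top',t,[.5774,-.0066],3.7,5.0),'crank %.1f'%np.rad2deg(np.arctan2(d[0],-d[1])),'r %.4f'%np.hypot(*d),o['time_s'],o['wrist_force'].round(1))
E
python3 -c "
from h import *
L('5')"
```

```text
scene 3.609 top 3.751 crank 153.4 r 0.0499 11.35 [2.1 6.7 8.1]
```

Emit:
drive_tool(plan=[[[-0.01,-0.006,0,0],[-0.022,-0.015,0,0],[-0.0335,-0.0245,0,0],[-0.0335,-0.0245,0,0],[-0.0335,-0.0245,0,0]]])

```text
time_s: 11.77
eef_pos: [0.6122, -0.1045, 0.0726]
eef_rot: [0.003, -0.0, 1.0, 0.001]
wrist_force: [5.9, 4.6, 4.3]
opening: 0.236
grasp_force: 59.6
```

```bash
python3 -c "
from h import *
L('6')"
```

```text
scene 4.339 top 4.294 crank 132.7 r 0.0499 11.8667 [6.2 4.2 4.5]
```

Emit:
drive_tool(plan=[[[0,0,0,0],[0,0,0,0],[0,0,0,0],[0,0,0,0],[0,0,0,0],[0,0,0,0],[0,0,-0.05,0],[0,0,-0.13,0],[0,0,-0.2,0],[0,0,-0.3,0],[0,0,-0.35,0],[0,0,-0.35,0]]], jaw=0)

```text
time_s: 12.87
eef_pos: [0.6131, -0.1071, 0.2181]
eef_rot: [0.005, 0.0, 1.0, -0.002]
wrist_force: [1.4, 0.0, 0.0]
opening: 0.998
grasp_force: 0.0
```

Emit:
drive_tool(plan=[[[0.3,-0.15,0,0],[0.3,-0.15,0,0],[0.3,-0.15,0,0],[0.3,-0.15,0,0],[0.3,-0.15,0,0],[0.3,-0.15,0,0],[0.3,-0.15,0,0]]])

```text
time_s: 13.45
eef_pos: [0.4909, -0.1658, 0.2114]
eef_rot: [0.0, -0.0, 1.0, 0.0]
wrist_force: [0.7, -0.1, 0.3]
opening: 1.0
grasp_force: 0.0
```

```bash
python3 - <<'E'
from h import *
L('7')
p=np.load('pics/t7.npz')['p'];q=np.load('pics/s7.npz')['p']
x,y=proj('scene',[.575,-.005,.046]).astype(int)
b=cv2.resize(q[y-15:y+15,x-20:x+20],None,fx=12,fy=8,interpolation=cv2.INTER_CUBIC)
a=cv2.resize(p[165:210,235:295],None,fx=8,fy=8,interpolation=cv2.INTER_CUBIC)
cv2.imwrite('pics/c7.png',cv2.cvtColor(np.vstack([a[:340],b]),cv2.COLOR_RGB2BGR))
print(read('top',p,[.5774,-.0066]),read('top',p,[.576,-.0055]))
E
```

```text
scene 4.34 top 4.297 crank -72.3 r 0.0888 13.55 [-0.7  1.2 -0.1]
4.297 4.365
```

View pics/c7.png

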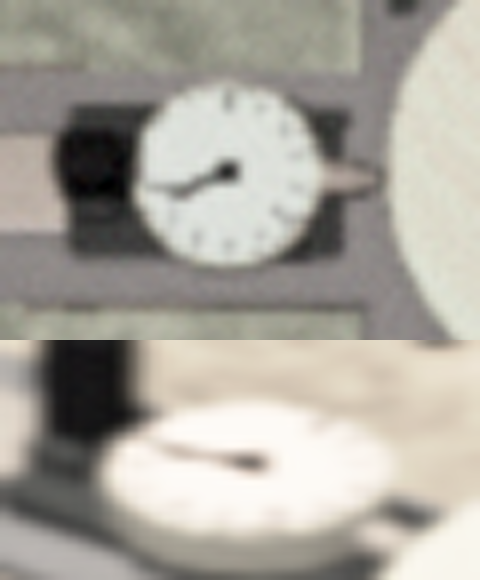

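Top view: the dial is unobstructed, with pointer from hub (230,171) to (175,193), about 4.34 rad, just under the 10 mm tick. The readings fall off on both sides of this position, so the table is standing at the peak and the gripper is clear. Handing in.

```bash
python3 -c "
from bench import ctrl
print(ctrl.hand_in())"
```

```text
the job is handed in; nothing more can be done
None
```

I handed the job in at about 13.6 s: the indicator is in at its stop, the table is left at the ring's highest spot (dial about 4.34 rad, needed above 4.25), and the gripper is clear of everything; no verdict came back.

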